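Sort two kiln props with the bore gauge

ROBOT

A 6-joint arm with a two-finger parallel gripper is mounted at the origin on a cart in front of the work surface, level with it; the furniture and walls round the work are solid. World frame = base frame: x ahead of the robot, y to its left, z up, the work surface at z = 0. Lengths are in mm, angles in rad, forces in N, time in s.
With the tool pointing down it reaches from about 350 to 975 mm from the base axis. Payload 7.1 kg.
Tool frame: the origin (TCP) lies between the finger pads; the fingertips stand 19 mm ahead of it and the grasp point (between the pads) is the TCP (ctrl.tcp_to_tips is the distance from the TCP to the fingertips, in mm); z points along the fingers, y is the line along which they close (so a half turn about z gives the same grasp; the last joint's range is limited). The gripper opens to 88 mm and grips with 3 to 60 N. Pads are 20 mm wide; open, the fingers measure 115 mm over their backs; the gripper's body (75 mm by 178 mm) begins 61 mm behind the grasp point.
Start: joints at [1.195, 0.423, 1.63, -0, 1.089, -0.019], TCP at [218.266, 585.632, 241.675] pointing down, gripper open.
Joint ranges: [-3, 3], [-0.9, 2.11], [0.09, 2.58], [-1.31, 4.45], [0.11, 2.69], [-2.54, 2.54]. Speed limits (rad/s): [2.39, 2.39, 3.01, 3.14, 3.14, 3.14].

INTERFACE

Orientations are given as a rotation vector (axis times angle).
In Python, from workcell import status, optics, ctrl gives the robot as it stands. The module is installed in compiled form; this text tells all that it offers.
- The arm moves only by the shell command python3 -m inch 'ROWS'. ROWS is JSON, a list that holds one entry, the list of rows, each a list of 7 numbers: the shift along the tool's x, y, z in mm, then the turn, a rotation vector about the tool's x, y, z in rad, then the opening in per cent of the stroke, from 0 (shut) to 100 (fully open). A call has 1 to 20 rows; each row is the pose to reach, as a shift and turn from the pose commanded when the call began, along the tool's axes at that moment; what a row does not reach only later rows make up. A row lasts 1/10 s, in which the tool goes at most 50 mm and 8.59 degrees, less where a joint would pass 70% of its speed; a pose out of reach is approached as far as the arm can. A call with a gripper value outside its range is refused whole. The fingers move at their own pace and stop on an object; the grip force is fixed at half the most. Time passes only in rows, so rows that repeat a pose let the fingers close. It gives the time, the measured TCP pose, the force, the opening and the grip force at its end, in the units of the state.
- status.get_obs(): the state, without advancing time (a new reading comes with each control period).
- optics.get_image(name): name is "scene" or "top"; returns a dict with "frame" (420x560x3 uint8, red, green, blue), "fx", "fy", "cx", "cy" (pixels), "rvec" (rotation vector, rad) and "tvec" (3), from world to camera coordinates, as OpenCV has them. Camera axes: x right, y down, z forward; pixel columns grow to the right and rows downward; lengths in mm; the calibration is good to about 2 mm. A picture is of the moment at which its call begins. There is no depth.
- ctrl.close_job(): hands the job in; it is judged then, once.
The state is a dict: "t": time; "qpos": joint angles; "qvel": joint speeds; "joint_torque": joint torques, N m; "ee_pos": TCP position; "orientation": TCP orientation; "ft_force": force on the tool from outside, world axes, zero at the start; "moment": the same for the moment, N m; "width": finger opening in mm; "grasp_force": force on a finger pad.
Only numpy, scipy, OpenCV 4.12 (cv2) and the standard library are available. Lean on these libraries where they do the work, as an engineer would, in place of code of your own. Each camera call takes 0.05 s, during which the arm holds its last target. There are 200 camera calls.

TASK

Sort the two cream kiln props by the wooden bore gauge. First take the one that fits through the gauge's hole and lower it upright, all the way down onto the gauge's steel base, before letting go; leave it standing there. Then take the oversize one, which does not fit, and set it down upright inside the blue tray, again letting go only once it stands on the tray's floor.

Things in the scene. Friction and masses are not known exactly. Their poses are not given: they have to be found in the camera images.
- slim_prop_center (a point): The slim kiln prop: a loose, cream-coloured, upright fired-clay cylinder, 30 mm in diameter and 120 mm tall, about 0.14 kg, standing on the table. The point is its centre, 60 mm above its foot; z is its long axis. It fits through the gauge. It and the thick prop may stand in either place.
- thick_prop_center (a point): The thick (oversize) kiln prop: same colour and height, 52 mm in diameter and 120 mm tall, about 0.35 kg, standing on the table. The point is its centre, 60 mm above its foot; z is its long axis. It does not fit through the gauge.
- bore (a point): The gauge: a fixed pale wooden board, 100 x 100 mm, on two cheeks over a dark steel base plate. The point is the centre of its one round vertical hole, 46 mm in diameter, at the board's top face, 48 mm above the table. The board is 14 mm thick; beneath it is open down to the base plate, whose top lies 40 mm below the point. The slim prop standing on the base plate has its centre 20 mm above the point. Gauge and tray may change places.
- tray_in (a point): The blue tray for oversize props: a fixed open box, 130 x 130 mm outside, 26 mm high, with 6 mm walls (118 x 118 mm inside). The point is the centre of its inner floor; x and y run along its sides.
Not all that is in view belongs to the job. What is shaped like the part that bears thick_prop_center but green or yellow is not meant. What is shaped like the part that bears slim_prop_center but red is not meant.

How it is judged:
By the outcome, as a careful person would: the job done as asked, in the order asked, and still so for the second after the job is handed in, with the robot touching nothing.
It also fails if it takes over 67 s, if anything falls off the work surface, if the arm or the gripper's body presses on something with over 40 N, if the wrist force passes 120 N, or if a joint passes its speed limit or range.

## Working session

There is one attempt and no reset: what is moved stays moved. The work goes in short steps, Python scripts to look and compute and a shell command to move; the robot and the scene stay as the last step left them, time stands still between calls to the robot, and variables do not carry over. Pictures are saved under pics/ and viewed, at most 10 in all, crops included, and the job is handed in when it is done.

```bash
mkdir -p pics
cat > h.py <<'E'
import numpy as np, cv2
from workcell import status, optics, ctrl
def cam(n):
    d=optics.get_image(n); R=cv2.Rodrigues(np.array(d["rvec"],float))[0]; return d,R,np.array(d["tvec"],float)
def ray(c,u,v,z):
    d,R,t=c; o=-R.T@t; k=R.T@np.array([(u-d["cx"])/d["fx"],(v-d["cy"])/d["fy"],1]); return o+k*(z-o[2])/k[2]
def proj(c,p):
    d,R,t=c; q=R@np.array(p,float)+t; return d["fx"]*q[0]/q[2]+d["cx"],d["fy"]*q[1]/q[2]+d["cy"]
def save(c,name): cv2.imwrite("pics/"+name+".png",c["frame"][:,:,::-1] if isinstance(c,dict) else c[:,:,::-1])
E
python3 - <<'E'
from h import *
a=cam("scene");b=cam("top")
save(a[0],"scene0");save(b[0],"top0")
for c in(a,b): print(-c[1].T@c[2], c[0]["fx"])
s=status.get_obs();print(s["t"],s["ee_pos"],s["orientation"],s["width"],ctrl.tcp_to_tips)
E
```

```text
[-342.0182282  -665.67670515  708.68103116] 437.3722646363981
[ 293.13643399    8.7447203  1508.18778807] 547.0373235246547
0.1 [218.08237038 585.21275774 240.97041855] [-5.57396950e-01 -3.09145751e+00  2.12298030e-03] 87.49422460765246 19.0
```

View pics/scene0.png

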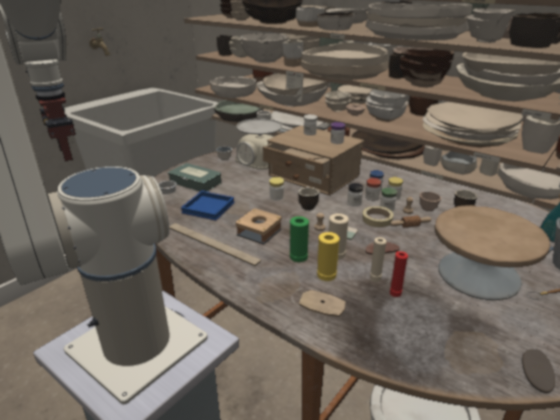

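View pics/top0.png

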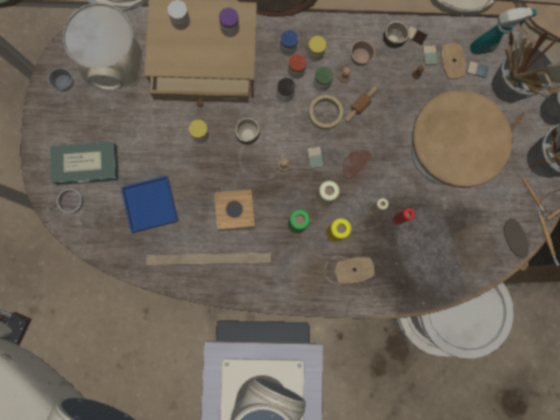

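Candidates in the top view:
- Thick shape: cream (329,190), green (300,220), yellow (341,229). The cream one is meant.
- Slim shape: cream (383,204), red (407,214). The cream one is meant.
- Gauge: (235,210). Tray: (150,204).

Next I measure these and check them in an enlarged crop.

Run:
```python
from h import *
b=cam("top");f=b[0]["frame"]
crop=f[160:270,110:430];save(cv2.resize(crop,None,fx=2.5,fy=2.5,interpolation=cv2.INTER_CUBIC),"crop")
hsv=cv2.cvtColor(f,cv2.COLOR_RGB2HSV)
def blob(x0,y0,x1,y1,lo,hi):
    m=cv2.inRange(hsv[y0:y1,x0:x1],lo,hi); cs,_=cv2.findContours(m,cv2.RETR_EXTERNAL,cv2.CHAIN_APPROX_NONE)
    return max(cs,key=cv2.contourArea)+np.array([x0,y0])
print("hsv",hsv[190,320:340].tolist(),hsv[204,376:390].tolist())
print(hsv[204,150],hsv[196,235],hsv[210,235],hsv[175,150])
def rep(n,c,z):
    r=cv2.minAreaRect(c);(x,y),rad=cv2.minEnclosingCircle(c)
    box=cv2.boxPoints(r); w=np.array([ray(b,*(p+0),z)[:2] for p in box])
    e=w[1]-w[0]
    print(n,cv2.contourArea(c),"rect",np.round(r[0],1),np.round(r[1],1),r[2],"circ",round(x,1),round(y,1),round(rad,1),"rect xy",ray(b,*r[0],z)[:2].round(1),"circ xy",ray(b,x,y,z)[:2].round(1),"sides",np.linalg.norm(e),np.linalg.norm(w[2]-w[1]),"ang",np.degrees(np.arctan2(e[1],e[0])))
rep("thick",blob(314,174,346,204,(15,20,150),(40,140,255)),120)
rep("slim",blob(372,194,395,214,(15,20,150),(40,140,255)),120)
rep("tray",blob(115,170,185,240,(100,120,30),(130,255,255)),26)
rep("gauge",blob(205,180,265,240,(5,80,110),(25,255,255)),48)
rep("hole",blob(222,197,248,223,(0,0,0),(180,255,85)),48)
for n,p in(("yellow",(341,229)),("green",(300,220)),("red",(407,214))):print(n,ray(b,*p,120)[:2].round())
```

```text
hsv [[25, 40, 167], [32, 35, 187], [32, 37, 191], [30, 36, 185], [26, 42, 169], [21, 55, 148], [17, 64, 135], [16, 65, 133], [16, 70, 132], [16, 70, 132], [16, 68, 132], [16, 68, 128], [16, 63, 125], [22, 55, 125], [29, 39, 151], [32, 38, 180], [32, 39, 190], [31, 37, 184], [27, 42, 163], [21, 50, 132]] [[19, 57, 107], [22, 55, 145], [25, 47, 173], [26, 49, 176], [22, 55, 158], [19, 63, 137], [16, 68, 124], [18, 65, 114], [21, 57, 116], [24, 47, 145], [25, 47, 168], [25, 48, 159], [22, 52, 122], [19, 50, 87]]
[109 156 116] [ 16 105 155] [105   7  72] [ 12  25 104]
thick 253.0 rect [329. 190.] [18. 18.] 90.0 circ 328.9 190.0 9.4 rect xy [ 548.4 -160.1] circ xy [ 548.5 -159.7] sides 46.752205934992496 47.27737258442285 ang -88.43601170982237
slim 67.5 rect [382.5 203.5] [9. 9.] 90.0 circ 382.5 203.4 5.1 rect xy [ 516.7 -298.7] circ xy [ 517.  -298.6] sides 23.362043148374486 23.518228184467574 ang -88.47927302753446
tray 2011.5 rect [148.7 203.7] [45.4 47.1] 75.96376037597656 circ 149.0 204.5 31.5 rect xy [514.4 321.3] circ xy [512.2 320.3] sides 127.69045169083714 126.34115478302047 ang -73.97740279099924
gauge 1327.5 rect [234.2 209.2] [37.4 37.9] 84.2894058227539 circ 234.4 209.4 25.5 rect xy [502.2  86.7] circ xy [501.6  86.1] sides 102.41929277962738 102.00888173413577 ang -82.6475125960487
hole 155.0 rect [234. 209.] [14. 14.] 90.0 circ 234.0 209.0 7.3 rect xy [502.7  87.2] circ xy [502.7  87.2] sides 37.72895960606994 38.112217817013246 ang -88.4864413593161
yellow [ 448. -192.]
green [468. -86.]
red [ 491. -362.]
```

View pics/crop.png

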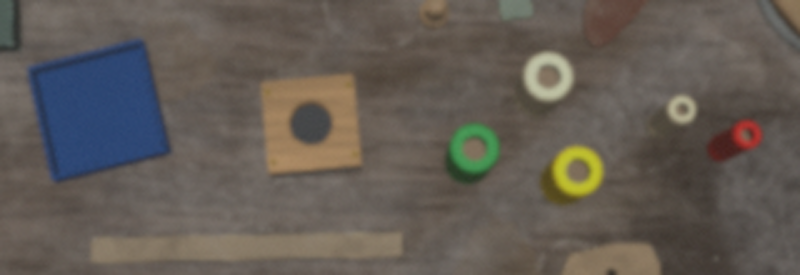

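The crop confirms both choices. The thick cream prop is at crop (548,77), top (329,190), and world (548,-160). The slim cream prop is at crop (682,110), top (382.5,203.5), and world (517,-299). The red one beside it is ruled out by colour, and the green and yellow ones likewise. Gauge hole is at about (502.5,87) and tray at (514,321).

```bash
cat >> h.py <<'E'
from scipy.spatial.transform import Rotation as Ro
def togo(p,ang):
    s=status.get_obs(); R=Ro.from_rotvec(s["orientation"]); a=np.radians(ang)
    y=np.array([np.cos(a),np.sin(a),0]); z=np.array([0,0,-1.]); T=Ro.from_matrix(np.column_stack([np.cross(y,z),y,z]))
    print("t",round(s["t"],2),"at",s["ee_pos"].round(1) if hasattr(s["ee_pos"],"round") else s["ee_pos"],"w",s["width"],"shift",R.inv().apply(np.array(p)-s["ee_pos"]).round(1),"turn",(R.inv()*T).as_rotvec().round(3))
E
python3 -c "
from h import *
togo((517,-298.6,241),-25)"
```

```text
t 0.15 at [218.1 585.3 241.1] w 87.54082809258804 shift [-588.8 -723.8    0.9] turn [-1.00e-03  1.00e-03  1.65e+00]
```

```bash
python3 -m inch '[[[-589,-724,0,0,0,1.65,100],[-589,-724,0,0,0,1.65,100],[-589,-724,0,0,0,1.65,100],[-589,-724,0,0,0,1.65,100],[-589,-724,0,0,0,1.65,100],[-589,-724,0,0,0,1.65,100],[-589,-724,0,0,0,1.65,100],[-589,-724,0,0,0,1.65,100],[-589,-724,0,0,0,1.65,100],[-589,-724,0,0,0,1.65,100],[-589,-724,0,0,0,1.65,100],[-589,-724,0,0,0,1.65,100],[-589,-724,0,0,0,1.65,100],[-589,-724,0,0,0,1.65,100],[-589,-724,0,0,0,1.65,100],[-589,-724,0,0,0,1.65,100],[-589,-724,0,0,0,1.65,100],[-589,-724,0,0,0,1.65,100],[-589,-724,0,0,0,1.65,100],[-589,-724,0,0,0,1.65,100]]]'; python3 -c "
from h import *
togo((517,-298.6,200),-25); togo((517,-298.6,90),-25)"
```

```text
t: 2.15
ee_pos: [518.2, -302.3, 241.3]
orientation: [2.651, 1.683, 0.0]
ft_force: [0.3, 0.5, -0.3]
width: 88.1
grasp_force: 0.0
t 2.15 at [ 518.2 -302.3  241.3] w 88.0719961107545 shift [ 2.9 -2.7 41.3] turn [ 0.001  0.001 -0.003]
t 2.15 at [ 518.2 -302.3  241.3] w 88.0719961107545 shift [  3.   -2.9 151.3] turn [ 0.001  0.001 -0.003]
```

```bash
python3 -m inch '[[[0,0,41,0,0,0,100],[0,0,41,0,0,0,100],[0,0,41,0,0,0,100],[0,0,41,0,0,0,100]]]'
python3 - <<'E'
from h import *
togo((517,-298.6,90),-25)
a=cam("scene");save(cv2.resize(a[0]["frame"][150:320,260:460],None,fx=3,fy=3,interpolation=cv2.INTER_CUBIC),"pre_slim")
E
```

```text
t: 2.55
ee_pos: [517.8, -298.1, 202.1]
orientation: [2.648, 1.689, 0.001]
ft_force: [1.4, -0.0, 0.4]
width: 87.6
grasp_force: 0.0
t 2.55 at [ 517.8 -298.1  202.1] w 87.56586979352717 shift [ -0.8  -0.7 112.1] turn [0.001 0.    0.001]
```

View pics/pre_slim.png

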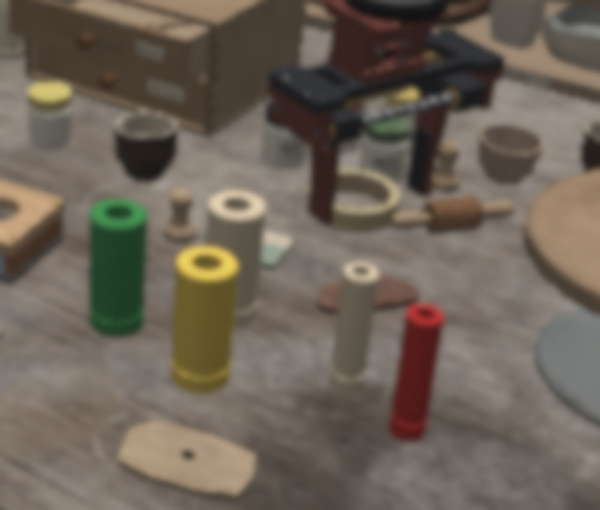

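The open gripper is above the slim cream prop (crop (357,320)), with its fingers at crop (322,190) and (425,165), and the red prop off to one side of the closing line. I'll descend and close.

```bash
python3 -m inch '[[[0,0,30,0,0,0,100],[0,0,60,0,0,0,100],[0,0,90,0,0,0,100],[0,0,112,0,0,0,100],[0,0,112,0,0,0,100],[0,0,112,0,0,0,0],[0,0,112,0,0,0,0],[0,0,112,0,0,0,0],[0,0,112,0,0,0,0],[0,0,112,0,0,0,0],[0,0,112,0,0,0,0],[0,0,112,0,0,0,0],[0,0,112,0,0,0,0],[0,0,112,0,0,0,0],[0,0,112,0,0,0,0]]]'
```

```text
t: 4.1
ee_pos: [517.3, -298.5, 88.6]
orientation: [-2.649, -1.688, 0.0]
ft_force: [0.3, -0.0, 0.6]
width: 29.7
grasp_force: 30.0
```

```bash
python3 -m inch '[[[0,0,-20,0,0,0,0],[0,0,-60,0,0,0,0],[0,0,-100,0,0,0,0],[0,0,-140,0,0,0,0],[0,0,-170,0,0,0,0],[0,0,-170,0,0,0,0],[0,0,-170,0,0,0,0]]]'; python3 -c "
from h import *
togo((502.5,87,240),10)"
```

```text
t: 4.8
ee_pos: [517.0, -298.3, 258.4]
orientation: [2.649, 1.688, 0.0]
ft_force: [-1.1, 0.4, -2.9]
width: 29.5
grasp_force: 30.0
t 4.8 at [ 517.  -298.3  258.4] w 29.499408804370102 shift [ 343.2 -175.9   18.4] turn [ 0.     0.    -0.611]
```

```bash
python3 -m inch '[[[34,-18,0,0,0,-0.06,0],[69,-35,0,0,0,-0.12,0],[103,-53,0,0,0,-0.18,0],[137,-70,0,0,0,-0.24,0],[172,-88,0,0,0,-0.31,0],[206,-106,0,0,0,-0.37,0],[240,-123,0,0,0,-0.43,0],[275,-141,0,0,0,-0.49,0],[309,-158,0,0,0,-0.55,0],[343,-176,0,0,0,-0.61,0],[343,-176,30,0,0,-0.61,0],[343,-176,60,0,0,-0.61,0],[343,-176,90,0,0,-0.61,0],[343,-176,100,0,0,-0.61,0],[343,-176,100,0,0,-0.61,0],[343,-176,100,0,0,-0.61,0]]]'
python3 - <<'E'
from h import *
togo((502.5,87,98),10)
a=cam("scene");b=cam("top")
s=cv2.resize(a[0]["frame"][160:260,190:320],None,fx=4,fy=4,interpolation=cv2.INTER_CUBIC)
save(s,"pre_gauge")
E
```

```text
t: 6.4
ee_pos: [502.7, 86.7, 158.7]
orientation: [-2.02, -2.406, 0.001]
ft_force: [-0.6, -0.1, -1.0]
width: 29.8
grasp_force: 30.0
t 6.4 at [502.7  86.7 158.7] w 29.786985433340778 shift [ 0.4 -0.1 60.7] turn [-0.001 -0.    -0.001]
```

View pics/pre_gauge.png

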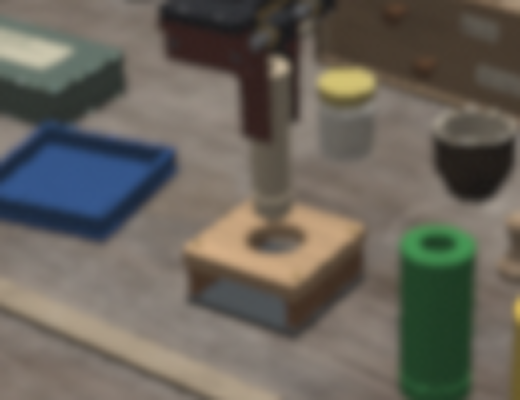

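The prop hangs upright with its foot at crop (274,208), right above the hole at crop (276,240), and it isn't tilted. I'll lower it through.

```bash
python3 -m inch '[[[0,0,10,0,0,0,0],[0,0,20,0,0,0,0],[0,0,30,0,0,0,0],[0,0,40,0,0,0,0],[0,0,48,0,0,0,0],[0,0,54,0,0,0,0],[0,0,57,0,0,0,0],[0,0,59,0,0,0,0],[0,0,59,0,0,0,0],[0,0,59,0,0,0,0],[0,0,59,0,0,0,0]]]'
```

```text
t: 7.6
ee_pos: [502.9, 86.8, 100.0]
orientation: [2.02, 2.406, 0.001]
ft_force: [0.5, -0.2, -2.6]
width: 29.6
grasp_force: 30.0
```

```bash
python3 -m inch '[[[0,0,1,0,0,0,0],[0,0,2,0,0,0,0],[0,0,3,0,0,0,0],[0,0,3,0,0,0,0],[0,0,3,0,0,0,0]]]'; python3 -m inch '[[[0,0,0.5,0,0,0,0],[0,0,1,0,0,0,0],[0,0,1,0,0,0,0],[0,0,1,0,0,0,0]]]'
```

```text
t: 8.1
ee_pos: [502.7, 86.8, 96.7]
orientation: [2.02, 2.406, 0.0]
ft_force: [-0.6, 0.3, -0.5]
width: 29.4
grasp_force: 30.0
t: 8.5
ee_pos: [502.8, 86.8, 96.6]
orientation: [2.02, 2.406, 0.0]
ft_force: [-2.7, -0.7, 10.3]
width: 29.6
grasp_force: 30.0
```

Contact: 10 N upward at the expected height, so the foot is on the steel base. I'll release and retreat.

```bash
python3 -m inch '[[[0,0,0,0,0,0,40],[0,0,0,0,0,0,60],[0,0,0,0,0,0,100],[0,0,0,0,0,0,100],[0,0,0,0,0,0,100],[0,0,0,0,0,0,100],[0,0,0,0,0,0,100],[0,0,-15,0,0,0,100],[0,0,-35,0,0,0,100],[0,0,-70,0,0,0,100],[0,0,-110,0,0,0,100],[0,0,-150,0,0,0,100],[0,0,-150,0,0,0,100],[0,0,-150,0,0,0,100]]]'
python3 - <<'E'
from h import *
togo((548.5,-160,247),-16)
a=cam("scene")
save(cv2.resize(a[0]["frame"][160:290,190:390],None,fx=4,fy=4,interpolation=cv2.INTER_CUBIC),"slim_set")
E
```

```text
t: 9.9
ee_pos: [502.9, 86.8, 246.5]
orientation: [2.019, 2.405, 0.003]
ft_force: [0.0, -0.7, 0.2]
width: 87.8
grasp_force: 0.0
t 9.9 at [502.9  86.8 246.5] w 87.8244659091643 shift [-251.     2.2   -0.5] turn [ 0.002 -0.     0.453]
```

View pics/slim_set.png

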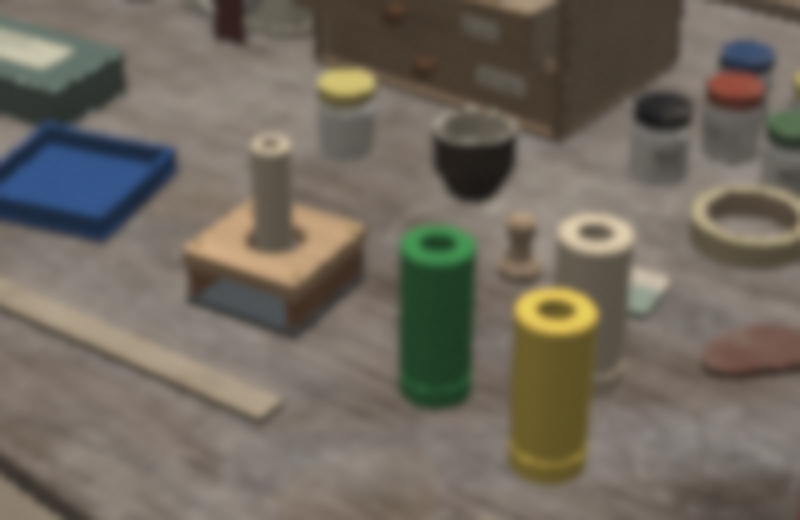

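The slim prop stands upright in the hole (crop (270,195)) on the base. Next is the thick cream prop at crop (595,290).

```bash
python3 -m inch '[[[-50,2,0,0,0,0.09,100],[-100,2,0,0,0,0.18,100],[-150,2,0,0,0,0.27,100],[-200,2,0,0,0,0.36,100],[-230,2,0,0,0,0.42,100],[-251,2,0,0,0,0.453,100],[-251,2,40,0,0,0.453,100],[-251,2,60,0,0,0.453,100],[-251,2,60,0,0,0.453,100],[-251,2,60,0,0,0.453,100]]]'; python3 -c "
from h import *
togo((548.5,-160,89),-16)"
```

```text
t: 10.95
ee_pos: [547.4, -159.9, 184.5]
orientation: [-2.507, -1.89, 0.003]
ft_force: [0.8, 0.4, 1.3]
width: 87.5
grasp_force: 0.0
t 10.95 at [ 547.4 -159.9  184.5] w 87.49197276457808 shift [ 0.2  1.4 95.5] turn [-0.003 -0.     0.   ]
```

```bash
python3 -m inch '[[[0,1,30,0,0,0,100],[0,1,60,0,0,0,100],[0,1,85,0,0,0,100],[0,1,96,0,0,0,100],[0,1,96,0,0,0,100],[0,1,96,0,0,0,0],[0,1,96,0,0,0,0],[0,1,96,0,0,0,0],[0,1,96,0,0,0,0],[0,1,96,0,0,0,0],[0,1,96,0,0,0,0],[0,1,96,0,0,0,0],[0,1,96,0,0,0,0]]]'
```

```text
t: 12.25
ee_pos: [549.2, -160.5, 90.2]
orientation: [2.508, 1.891, 0.0]
ft_force: [-2.8, 0.2, 6.4]
width: 51.5
grasp_force: 30.0
```

```bash
python3 -m inch '[[[0,0,-10,0,0,0,0],[0,0,-40,0,0,0,0],[0,0,-80,0,0,0,0],[0,0,-120,0,0,0,0],[0,0,-160,0,0,0,0],[0,0,-190,0,0,0,0],[0,0,-190,0,0,0,0],[0,0,-190,0,0,0,0]]]'; python3 -c "
from h import *
togo((514.4,321.3,280),30)"
```

```text
t: 13.05
ee_pos: [548.5, -160.2, 279.2]
orientation: [-2.509, -1.891, 0.0]
ft_force: [-1.0, 0.4, -4.3]
width: 51.7
grasp_force: 30.0
t 13.05 at [ 548.5 -160.2  279.2] w 51.739732616904305 shift [ 453.5 -165.3   -0.8] turn [-0.    -0.    -0.803]
```

```bash
python3 -m inch '[[[36,-13,0,0,0,-0.06,0],[72,-26,0,0,0,-0.13,0],[108,-39,0,0,0,-0.19,0],[144,-53,0,0,0,-0.26,0],[180,-66,0,0,0,-0.32,0],[216,-79,0,0,0,-0.38,0],[252,-92,0,0,0,-0.45,0],[288,-105,0,0,0,-0.51,0],[324,-118,0,0,0,-0.57,0],[360,-131,0,0,0,-0.64,0],[396,-144,0,0,0,-0.7,0],[432,-157,0,0,0,-0.77,0],[453.5,-165.3,0,0,0,-0.803,0],[453.5,-165.3,30,0,0,-0.803,0],[453.5,-165.3,70,0,0,-0.803,0],[453.5,-165.3,110,0,0,-0.803,0],[453.5,-165.3,140,0,0,-0.803,0],[453.5,-165.3,140,0,0,-0.803,0],[453.5,-165.3,140,0,0,-0.803,0]]]'
python3 - <<'E'
from h import *
togo((514.4,321.3,95),30)
a=cam("scene")
save(cv2.resize(a[0]["frame"][120:260,150:320],None,fx=4,fy=4,interpolation=cv2.INTER_CUBIC),"pre_tray")
E
```

```text
t: 14.95
ee_pos: [513.9, 320.4, 138.0]
orientation: [-1.569, -2.719, 0.006]
ft_force: [0.3, -0.5, -2.8]
width: 51.9
grasp_force: 30.0
t 14.95 at [513.9 320.4 138. ] w 51.85012623456046 shift [ 0.5  1.  43. ] turn [-0.004  0.     0.   ]
```

View pics/pre_tray.png

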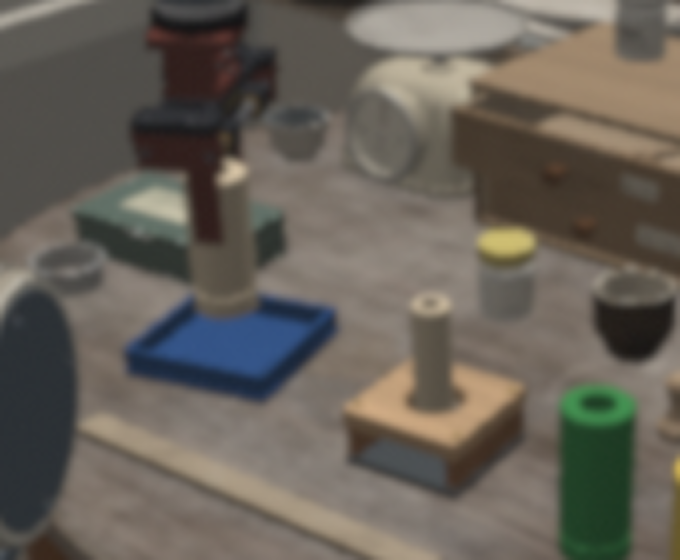

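The thick prop hangs upright above the tray, its foot at crop (225,300) and the tray around crop (232,345). The slim prop is still standing in the gauge. I'll lower it.

```bash
python3 -m inch '[[[0,0,10,0,0,0,0],[0,0,20,0,0,0,0],[0,0,30,0,0,0,0],[0,0,36,0,0,0,0],[0,0,38,0,0,0,0],[0,0,38,0,0,0,0],[0,0,38,0,0,0,0]]]'; python3 -m inch '[[[0,0,1,0,0,0,0],[0,0,2,0,0,0,0],[0,0,3,0,0,0,0],[0,0,3,0,0,0,0],[0,0,3,0,0,0,0]]]'
```

```text
t: 15.7
ee_pos: [515.2, 321.2, 101.9]
orientation: [1.57, 2.721, 0.001]
ft_force: [-0.4, 0.9, -3.7]
width: 51.9
grasp_force: 30.0
t: 16.2
ee_pos: [515.0, 321.1, 98.7]
orientation: [1.57, 2.721, -0.0]
ft_force: [-0.1, 0.9, -3.6]
width: 52.0
grasp_force: 30.0
```

```bash
python3 -m inch '[[[0,0,1,0,0,0,0],[0,0,2,0,0,0,0],[0,0,2,0,0,0,0],[0,0,2,0,0,0,0]]]'; python3 -m inch '[[[0,0,0.7,0,0,0,0],[0,0,1.5,0,0,0,0],[0,0,1.5,0,0,0,0],[0,0,1.5,0,0,0,0]]]'
```

```text
t: 16.6
ee_pos: [514.9, 321.1, 96.6]
orientation: [-1.57, -2.721, 0.0]
ft_force: [-0.2, -0.3, -3.9]
width: 51.4
grasp_force: 30.0
t: 17.0
ee_pos: [515.1, 321.2, 96.2]
orientation: [1.57, 2.721, 0.0]
ft_force: [-2.8, -1.4, 6.1]
width: 51.4
grasp_force: 30.0
```

Force went from -3.9 N to +6.1 N, so the prop is standing on the tray floor. I'll release and retreat.

```bash
python3 -m inch '[[[0,0,0,0,0,0,70],[0,0,0,0,0,0,100],[0,0,0,0,0,0,100],[0,0,0,0,0,0,100],[0,0,0,0,0,0,100],[0,0,0,0,0,0,100],[0,0,-15,0,0,0,100],[0,0,-35,0,0,0,100],[0,0,-70,0,0,0,100],[0,0,-110,0,0,0,100],[0,0,-150,0,0,0,100],[0,0,-150,0,0,0,100],[0,0,-150,0,0,0,100],[0,0,-150,0,0,0,100]]]'
python3 - <<'E'
from h import *
a=cam("scene")
save(cv2.resize(a[0]["frame"][120:310,150:430],None,fx=2.8,fy=2.8,interpolation=cv2.INTER_CUBIC),"end")
E
```

```text
t: 18.4
ee_pos: [514.3, 320.7, 244.6]
orientation: [-1.57, -2.72, 0.002]
ft_force: [-0.1, -0.5, -0.3]
width: 88.1
grasp_force: 0.0
```

View pics/end.png

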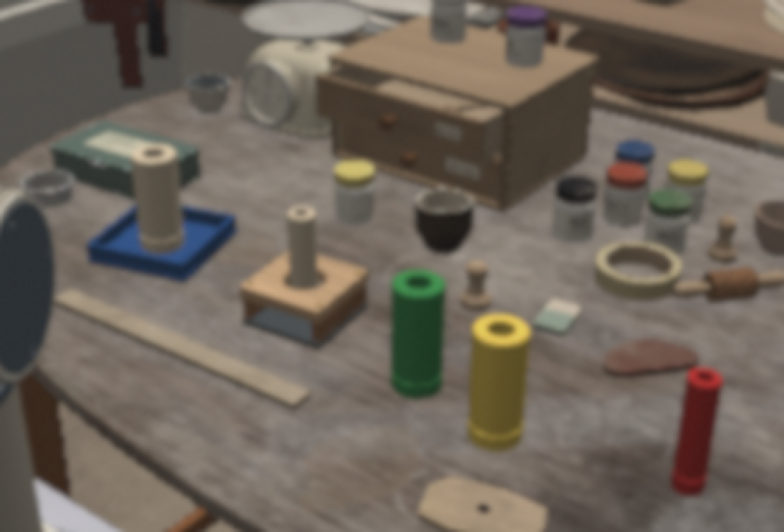

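The thick prop stands upright in the tray (160,200) and the slim one in the gauge (302,245). The green, yellow and red ones haven't moved, and the gripper is clear.

```bash
python3 -c "
from workcell import ctrl
print(ctrl.close_job())"
```

```text
the job is handed in; nothing more can be done
None
```

The job is handed in at about 18 s of the 67 s allowed: the slim prop stands upright on the gauge's steel base and the thick prop upright on the blue tray's floor, placed in that order, each let go only after contact was felt.

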